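Re-link the foot switch of the heating tool

ROBOT

A 6-joint arm with a two-finger parallel gripper is mounted at the origin on the work surface; the furniture and walls round the work are solid. World frame = base frame: x ahead of the robot, y to its left, z up, the work surface at z = 0. Lengths are in m, angles in degrees, forces in N, time in s.
With the tool pointing down it reaches from about 0.25 to 0.725 m from the base axis. Payload 9.7 kg.
Tool frame: the origin (TCP) lies midway between the tips of the shut fingers; the grasp point (between the pads) lies 19 mm behind it (bot.hold_point_z is the distance from the TCP to the grasp point, in m); z points along the fingers, y is the line along which they close (so a half turn about z gives the same grasp; the last joint's range is limited). The gripper opens to 85 mm and grips with 20 to 120 N. Pads are 22 mm wide; open, the fingers measure 114 mm over their backs; the gripper's body (76 mm by 85 mm) begins 54 mm behind the grasp point. The pads swing forward as they close: fully open they stand 13 mm farther back than shut.
Start: joints at [-73.224, 4.979, 10.078, 95.1, 0, 90], TCP at [0.159, -0.527, 0.231] pointing down, gripper open.
Joint ranges: [-179.16, 179.16], [-48.56, 103.87], [-65.8, 70.77], [-126.05, 130.52], [-82.76, 87.17], [-180, 180]. Speed limits (degrees/s): [127.2, 127.2, 147.25, 180, 180, 180].

INTERFACE

Orientations are given as [roll, pitch, yaw] about the fixed x, y, z axes, in that order (R = Rz(yaw) Ry(pitch) Rx(roll)).
In Python, from workcell import bot gives the robot as it stands.
- The arm moves only by the tool play_rows, never from a script. Its argument "steps" is a list that holds one entry, the list of rows, each a list of 4 numbers: the shift along the tool's x, y, z in m, then the turn about the tool's z in rad. In form: [[[tx, ty, tz, yaw], ...]]. A call has exactly 5 rows; each row shifts and turns the commanded pose from where the row before left it, along the tool's axes as they then stand; what a row does not reach is not made up. A row lasts 1/12 s, in which the tool goes at most 41.7 mm and 7.16 degrees, less where a joint would pass 70% of its speed; a pose out of reach is approached as far as the arm can. A call is refused whole if a number of a shift passes 0.0417 or a number of a turn 0.125, either way. A call with a gripper value outside its range is refused whole. "gripper" is the finger opening in m, from 0 to 0.0854, set as the call begins (left out, the last holds). The fingers move at their own pace and stop on an object; "squeeze" is the grip in N (left out, the last holds). Time passes only in rows, so rows that do not move let the fingers close, or fill a call up. It gives the time, the measured TCP pose, the force, the opening and the grip force at its end, in the units of the state.
- bot.get_obs(): the state, without advancing time (a new reading comes with each control period).
- bot.camera(name): name is "scene" or "top"; returns a dict with "img" (400x640x3 uint8, blue, green, red), "vfov" (degrees; the focal length in pixels is half the picture's height over the tangent of half this angle, whatever the lens; pixels are square), "cx", "cy" (the principal point, pixels), "xyz" and "attitude" of the camera in the world. Camera axes: x right, y down, z forward; pixel columns grow to the right and rows downward; lengths in m; the calibration is good to about 2 mm. A picture is of the moment at which its call begins. There is no depth.
- bot.job_done(): hands the job in; it is judged then, once.
The state is a dict: "time": time; "q": joint angles; "qd": joint speeds; "joint_efforts": joint torques, N m; "ee_pos": TCP position; "tcp_rot": TCP orientation; "wrist_force": force on the tool from outside, world axes, zero at the start; "torque": the same for the moment, N m; "opening": finger opening in m; "grasp_force": force on a finger pad.
Only numpy, scipy, OpenCV 4.12 (cv2) and the standard library are available. Lean on these libraries where they do the work, as an engineer would, in place of code of your own. Each camera call takes 0.05 s, during which the arm holds its last target. There are 200 camera calls.

TASK

The wireless foot switch of the heating tool, set up on the table, has lost its link to the grey control unit. First wake the switch: with the empty gripper press its hinged pedal right down to the stop, then let it spring back up. Then take the slim straight stylus (not the ball burnisher) from the tool rack, put its point down through the small round hole in the top of the control unit and hold the recessed link button fully in, without ramming it; finish like that, the stylus still in the gripper and the button held in, and leave the ball burnisher and the eye loupe where they are.

Things in the scene. Friction and masses are not known exactly. Their poses are not given: they have to be found in the camera images.
- control_unit: Grey bench control unit of the heating tool, fixed, a box 132 x 170 x 82 mm (its x, y, z) with black side cheeks, display and dial on its front (-x) face; origin: centre of its underside. A mains lead leaves its back.
- aperture (a point): Centre of the mouth of the round hole in the control unit's flat top (80 mm above the table), 11 mm wide, in a thin black ring, near the front left corner of the top. Its straight well goes down (own z is up) 20 mm to the link button.
- link_button (a joint): Travel of the recessed link button (m): 0 out, 0.004 fully in against its stop. A grey cap 9 mm wide at the bottom of the hole, its top 20 mm below the mouth when out; it sinks straight down against a spring of 1.6 N at first, 4.8 N fully in, and comes out again when let go.
- pedal_base: Black base of the wireless foot switch, fixed, 134 x 95 mm (x, y); origin: centre of its underside. Pedal hinge along y at its far (+x) end, 27 mm up.
- pedal_pad (a point): Point to press on the pedal: middle of the ribbed black rubber tread, 90 mm from the hinge towards the free (-x) end, 56 mm above the table at rest, 42 mm at the stop. It moves with the pedal. The grey pedal is 78 mm wide, 120 mm long and slopes up to its free end.
- foot_pedal (a joint): Pedal angle (rad): 0 up at rest, 0.16 pressed down to its stop. A spring lifts it back; at the tread it takes about 4 N to start and 8 N at the stop.
- tool_rack: Small fixed wooden rack, 62 x 146 mm, its top board 68 mm high, with three slots 7 mm wide open to the front (-x), 40 mm apart along its y (at y = -40, 0, 40 mm); the two tools hang upright by their ferrules in the outer slots, 80 mm apart, either way round. Origin: centre of its underside.
- stylus: The slim straight stylus, loose, about 40 g, 122 mm long, hanging point down. Origin at the very point; own z runs up the handle. Steel shank 5 mm thick ending in a 4 mm round point, 50 mm long; steel ferrule 15 mm wide at 50 to 56 mm; straight dark wood handle 12 mm thick from 56 to 122 mm.
- stylus_grip (a point): Middle of the stylus's grip on its axis, 92 mm above its point, 30 mm below the top of the handle.
- ball_burnisher: The other tool in the rack, to be left there: same shank, but a 13 mm steel ball at the end and a bulb-shaped handle 25 mm thick, 110 mm long. Origin: lowest point of the ball, z up the handle.
- eye_loupe: Bystander, loose: black eye loupe 36 mm wide, 39 mm high, standing on the lid (54 mm high) of the closed wooden retouching box in the middle of the table (about 160 mm wide, 260 mm long, between 0.24 and 0.50 m ahead of the robot). Origin under its centre.

How it is judged (in metres and radians):
On the way, in this order (a step that is already met when the one before it is completed fails the run):
1. the empty gripper presses the pedal down to its stop (value of joint foot_pedal above 0.14 rad and contact force between the fingers and foot_pedal above 1 N and z of stylus in the frame of tool_rack below 0.03 m), for 0.2 s.
2. the pedal is back up and the gripper lifts the stylus out of the rack (value of joint foot_pedal below 0.03 rad and contact force between the fingers and stylus above 1.5 N and height (world z) of stylus above 0.04 m and contact force between stylus and tool_rack below 0.1 N), for 0.2 s.
At the end, for the whole second after the job is handed in: The stylus, held in the gripper and still (under 20 mm/s) and within 20 degrees of upright, stands with its point in the hole (within 6 mm of its axis) and pushes the link button at least 3.2 mm of its 4 mm in with more than 2 N; the pedal is back up (under 0.03 rad) (value of joint link_button above 0.0032 m and contact force between stylus and link_button above 2 N and horizontal distance between stylus and aperture below 0.006 m and angle between stylus's own z axis and vertical below 0.35 rad and contact force between the fingers and stylus above 1.5 N and value of joint foot_pedal below 0.03 rad and linear speed of stylus below 0.02 m/s); the arm keeps its last pose, push and grip.
It fails at once if the stylus rams the link button or the control unit (over 40 N) (contact force between stylus and link_button above 40 N or contact force between stylus and control_unit above 40 N).
It fails at once if the ball burnisher is taken or knocked out of its slot (moved over 30 mm) (distance of ball_burnisher from where it was at the start of the episode above 0.03 m).
It fails at once if the eye loupe is moved over 30 mm (distance of eye_loupe from where it was at the start of the episode above 0.03 m).
It also fails if it takes over 64 s, if anything falls off the work surface, if the arm or the gripper's body presses on something with over 40 N, if the wrist force passes 120 N, or if a joint passes its speed limit or range.

## Working session

There is one attempt and no reset: what is moved stays moved. The work goes in short steps, Python scripts to look and compute and a tool call to move; the robot and the scene stay as the last step left them, time stands still between calls to the robot, and variables do not carry over. Pictures are saved under pics/ and viewed, at most 10 in all, crops included, and the job is handed in when it is done.

Besides the shell and the picture viewer there is one more tool, called after ">>>" as name(argument=value, ...), one argument or row to a line, values as JSON. play_rows: Moves the arm, as the interface text tells. Its arguments: {"type":"object","properties":{"steps":{"type":"array","items":{"type":"array","items":{"type":"array","items":{"type":"number"}}}},"gripper":{"type":"number"},"squeeze":{"type":"number"}},"required":["steps"]}

```bash
mkdir -p pics; ls
cat > h.py <<'E'
from workcell import bot
import numpy as np, cv2
from scipy.spatial.transform import Rotation as R
def shot(n):
    c=bot.camera(n); return c
def ray(c,u,v):
    f=200/np.tan(np.radians(c["vfov"])/2)
    d=np.array([(u-c["cx"])/f,(v-c["cy"])/f,1.])
    return np.array(c["xyz"]),R.from_euler("xyz",c["attitude"],degrees=True).apply(d)
def plane(c,u,v,z):
    o,d=ray(c,u,v); return o+d*(z-o[2])/d[2]
def tri(c1,p1,c2,p2):
    o,d=ray(c1,*p1);q,e=ray(c2,*p2)
    s=np.linalg.lstsq(np.stack([d,-e],1),q-o,rcond=None)[0]
    a=o+d*s[0];b=q+e*s[1]; return (a+b)/2,np.linalg.norm(a-b)
def proj(c,P):
    f=200/np.tan(np.radians(c["vfov"])/2)
    p=R.from_euler("xyz",c["attitude"],degrees=True).inv().apply(np.array(P)-c["xyz"])
    return p[0]/p[2]*f+c["cx"],p[1]/p[2]*f+c["cy"]
E
python3 - <<'E'
from h import *
import pickle
for n in("scene","top"):
    c=shot(n);cv2.imwrite(f"pics/{n}0.png",c["img"]);pickle.dump(c,open(n+".pkl","wb"))
    print({k:v for k,v in c.items() if k!="img"})
o=bot.get_obs();print(o)
E
```

```text
pics
{'vfov': 42.96810162575752, 'cx': 321.54189415756457, 'cy': 192.37267289517493, 'xyz': array([-0.41227318,  0.41164961,  0.7642987 ]), 'attitude': array([-123.62720583,   -1.04704176, -115.33555275])}
{'vfov': 49.51458848940008, 'cx': 318.3714726519224, 'cy': 210.23676940460697, 'xyz': array([ 0.36111409, -0.00256272,  1.23637227]), 'attitude': array([-173.86277387,   -1.57603898,  -90.81131929])}
{'time': 0.1, 'q': array([-7.32239650e+01,  5.00899216e+00,  1.00380723e+01,  9.51004769e+01,
       -2.69551596e-04,  9.00012300e+01]), 'qd': array([ 0.02048487,  0.02515306,  0.13571762,  0.01492626, -0.19206895,
        0.0824606 ]), 'joint_efforts': array([-2.44842349e-04, -5.21561229e+01,  4.65652299e+01,  1.59715506e-02,
       -4.93456719e-05, -7.62344854e-06]), 'ee_pos': array([ 0.15868335, -0.52638486,  0.23063571]), 'tcp_rot': array([-1.79928603e+02,  2.71084049e-04,  1.67748054e+01]), 'wrist_force': array([0.714339  , 0.06438726, 0.61073905]), 'torque': array([ 0.0046894 , -0.0180095 , -0.04263738]), 'grasp_force': 0.0, 'opening': 0.08533358548413113}
```

View pics/scene0.png

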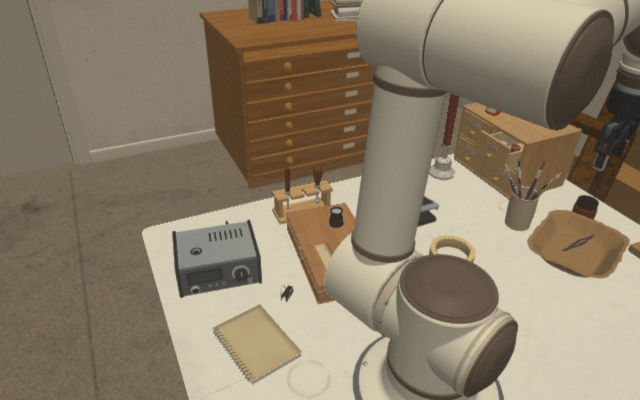

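View pics/top0.png

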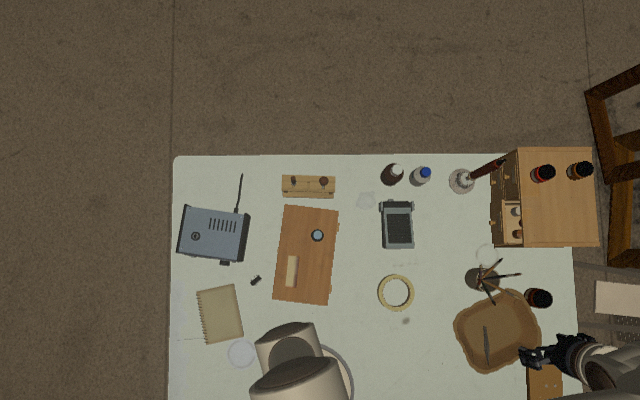

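The scene view shows the slim stylus at about (288,180) and the burnisher at (318,175). The top view shows the unit at (214,233) with its hole near (197,237), the pedal at (397,225), and the rack at (308,186). I'll enlarge these next.

Run:
```python
from h import *
import pickle
t=pickle.load(open("top.pkl","rb"));s=pickle.load(open("scene.pkl","rb"))
def cr(i,x,y,w,h,k): return cv2.resize(i[y:y+h,x:x+w],None,fx=k,fy=k,interpolation=cv2.INTER_CUBIC)
A=cr(t["img"],170,195,90,75,4.4444)[:300,:400]
B=cr(t["img"],270,165,80,60,5)
C=cr(t["img"],360,190,80,60,5)
D=cr(s["img"],265,160,80,60,5)
o=np.vstack([np.hstack([A[:300,:400],B]),np.hstack([C,D])])
A=cr(t["img"],172,200,80,60,5);o[:300,:400]=A
cv2.imwrite("pics/comp.png",o)
```

```text
(no output)
```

View pics/comp.png

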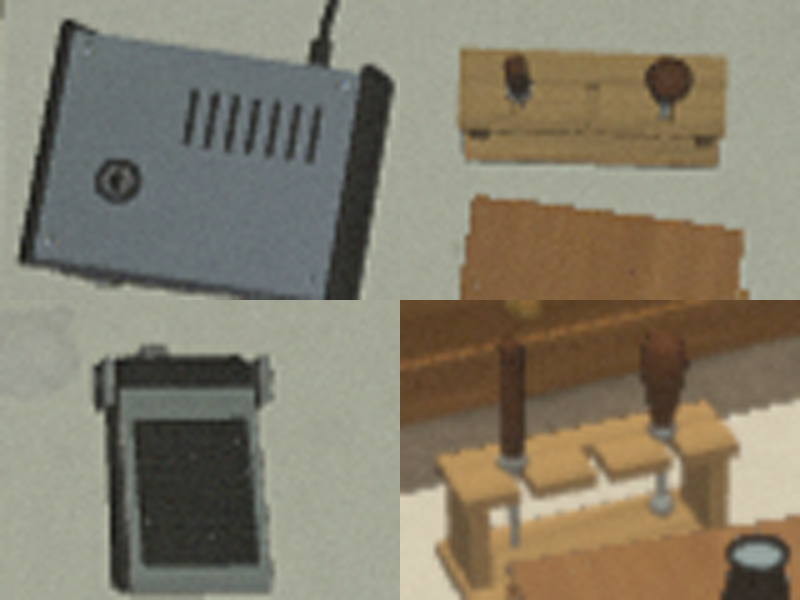

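The unit's hole ring is at top pixel (195.2,235.8). The stylus handle top is at top (293,177) and scene (286.8,168), with its ferrule at top (293.2,184) and scene (287,192.6). The tread centre is near top (399,228).

Run:
```python
from h import *
import pickle
np.set_printoptions(precision=4,suppress=True)
t=pickle.load(open("top.pkl","rb"));s=pickle.load(open("scene.pkl","rb"))
def P(x,y,x0,y0): return ((x+.5)/5-.5+x0,(y+.5)/5-.5+y0)
g=cv2.cvtColor(t["img"],cv2.COLOR_BGR2GRAY)
w=g[228:245,187:204]; m=(w<75); ys,xs=np.nonzero(m); print("ring",xs.mean()+187,ys.mean()+228,m.sum())
c=(xs.mean()+187,ys.mean()+228)
print("hole top",plane(t,*c,.08))
# scene consistency
u,v=proj(s,plane(t,*c,.08)); print("hole in scene",u,v)
gs=cv2.cvtColor(s["img"],cv2.COLOR_BGR2GRAY)
w=gs[int(v)-8:int(v)+9,int(u)-10:int(u)+11]; ys,xs=np.nonzero(w<60);cs=(xs.mean()+int(u)-10,ys.mean()+int(v)-8);print("scene ring",cs,len(xs),plane(s,*cs,.08),tri(t,c,s,cs))
print("top",tri(t,P(117,61,270,165),s,P(111,42,265,160)),plane(t,*P(117,61,270,165),.14))
print("fer",tri(t,P(118,96,270,165),s,P(112,164,265,160)),plane(t,*P(118,96,270,165),.071))
print("burn",plane(t,*P(268,78,270,165),.12))
print("rack front",[plane(t,*P(x,y,270,165),.068) for x,y in((61,130),(322,137))],[plane(t,*P(x,y,270,165),.068) for x,y in((61,50),(325,57))])
q=[(134,120),(250,118),(260,262),(143,267)]
print("tread",[plane(t,*P(x,y,360,190),.056) for x,y in q],np.mean([plane(t,*P(x,y,360,190),.056) for x,y in q],0))
```

```text
ring 195.1875 235.79166666666666 48
hole top [0.4207 0.2908 0.08  ]
hole in scene 195.43824062798512 250.82442897968778
scene ring (np.float64(195.88888888888889), np.float64(252.1111111111111)) 9 [0.4163 0.2909 0.08  ] (array([0.4206, 0.2909, 0.0768]), np.float64(0.0013532923119965034))
top (array([0.5658, 0.0289, 0.1363]), np.float64(0.001352919978203801)) [0.5654 0.0294 0.14  ]
fer (array([0.5592, 0.0313, 0.0705]), np.float64(0.0006753862449092614)) [0.559 0.031 0.071]
burn [ 0.5595 -0.0487  0.12  ]
rack front [array([0.5411, 0.0622, 0.068 ]), array([ 0.5358, -0.0798,  0.068 ])] [array([0.5852, 0.0619, 0.068 ]), array([ 0.5801, -0.0822,  0.068 ])]
tread [array([ 0.4762, -0.2237,  0.056 ]), array([ 0.4766, -0.2879,  0.056 ]), array([ 0.3974, -0.2905,  0.056 ]), array([ 0.3956, -0.2261,  0.056 ])] [ 0.4365 -0.2571  0.056 ]
```

>>> play_rows(
  steps=[
    [[0,0,-0.03,0.11],[0,0,-0.03,0.11],[0,0,-0.03,0.11],[0,0,0,0],[0.0223,-0.0233,0,0]],
  ],
  gripper=0,
  squeeze=30,
)

```text
time: 0.52
ee_pos: [0.1801, -0.5067, 0.3218]
tcp_rot: [179.9, 0.0, -2.4]
wrist_force: [1.5, -0.8, -0.9]
opening: 0.0254
grasp_force: 0.0
```

>>> play_rows(
  steps=[
    [[0.0223,-0.0233,0,0],[0.0223,-0.0233,0,0],[0.0223,-0.0233,0,0],[0.0223,-0.0233,0,0],[0.0223,-0.0233,0,0]],
  ],
)

```text
time: 0.93
ee_pos: [0.2984, -0.3906, 0.321]
tcp_rot: [-180.0, 0.0, -2.1]
wrist_force: [-0.5, -0.6, -0.4]
opening: 0.0001
grasp_force: 0.0
```

>>> play_rows(
  steps=[
    [[0.0223,-0.0233,0,0],[0.0223,-0.0233,0,0],[0.0223,-0.0233,0,0],[0.0223,-0.0233,0,0],[0.0223,-0.0233,0,0]],
  ],
)

```text
time: 1.35
ee_pos: [0.4143, -0.2782, 0.3211]
tcp_rot: [-180.0, 0.0, -2.1]
wrist_force: [-0.4, -0.7, -0.7]
opening: -0.0003
grasp_force: 0.0
```

>>> play_rows(
  steps=[
    [[0.0223,-0.0233,0,0],[0,0,0.03,0],[0,0,0.03,0],[0,0,0.03,0],[0,0,0,0]],
  ],
)

```text
time: 1.77
ee_pos: [0.4348, -0.2557, 0.2249]
tcp_rot: [-179.7, 0.5, -2.1]
wrist_force: [-1.0, 0.5, -0.6]
opening: -0.0005
grasp_force: 0.0
```

>>> play_rows(
  steps=[
    [[0,0,0.03,0],[0,0,0.035,0],[0,0,0.035,0],[0,0,0.03,0],[0,0,0.02,0]],
  ],
)

```text
time: 2.18
ee_pos: [0.436, -0.257, 0.0799]
tcp_rot: [-180.0, 0.1, -2.1]
wrist_force: [-0.9, 0.5, -0.7]
opening: -0.0
grasp_force: 0.0
```

>>> play_rows(
  steps=[
    [[0,0,0.01,0],[0,0,0.007,0],[0,0,0.006,0],[0,0,0.005,0],[0,0,0.004,0]],
  ],
)

```text
time: 2.6
ee_pos: [0.4372, -0.2577, 0.0505]
tcp_rot: [179.9, -0.1, -2.1]
wrist_force: [-4.0, 0.2, 6.6]
opening: 0.0001
grasp_force: 3.0
```

>>> play_rows(
  steps=[
    [[0,0,0.004,0],[0,0,0.003,0],[0,0,0.002,0],[0,0,0,0],[0,0,0,0]],
  ],
)

```text
time: 3.02
ee_pos: [0.4366, -0.2577, 0.0421]
tcp_rot: [179.9, -0.0, -2.2]
wrist_force: [-6.7, 0.6, 10.6]
opening: -0.0003
grasp_force: 5.3
```

>>> play_rows(
  steps=[
    [[0,0,0.001,0],[0,0,0.001,0],[0,0,0.001,0],[0,0,0,0],[0,0,0,0]],
  ],
)

```text
time: 3.43
ee_pos: [0.4368, -0.2578, 0.0406]
tcp_rot: [179.9, -0.1, -2.1]
wrist_force: [-10.2, 2.4, 22.9]
opening: -0.0001
grasp_force: 11.5
```

>>> play_rows(
  steps=[
    [[0,0,0,0],[0,0,-0.005,0],[0,0,-0.015,0],[0,0,-0.03,0],[0,0,-0.04,0]],
  ],
)

```text
time: 3.85
ee_pos: [0.4356, -0.2565, 0.1268]
tcp_rot: [-179.9, 0.2, -2.1]
wrist_force: [1.4, 0.4, -0.6]
opening: 0.0005
grasp_force: 0.0
```

>>> play_rows(
  steps=[
    [[0,0,-0.04,0],[0,0,-0.04,0],[0,0,-0.03,0],[0,0,-0.02,0],[0,0,0,0]],
  ],
  gripper=0.04,
)

```text
time: 4.27
ee_pos: [0.4378, -0.2578, 0.263]
tcp_rot: [179.8, -0.4, -2.1]
wrist_force: [0.4, -0.8, 0.9]
opening: 0.0401
grasp_force: 0.0
```

>>> play_rows(
  steps=[
    [[0.0113,-0.0291,0,0],[0.0113,-0.0291,0,0],[0.0113,-0.0291,0,0],[0.0113,-0.0291,0,0],[0.0113,-0.0291,0,0]],
  ],
)

```text
time: 4.68
ee_pos: [0.4988, -0.1125, 0.2572]
tcp_rot: [180.0, -0.0, -2.2]
wrist_force: [-0.2, -0.6, -0.2]
opening: 0.0401
grasp_force: 0.0
```

>>> play_rows(
  steps=[
    [[0.0113,-0.0291,0,0],[0.0113,-0.0291,0,0],[0.0113,-0.0291,0,0],[0.0113,-0.0291,0,0],[0.0113,-0.0291,0,0]],
  ],
)

```text
time: 5.1
ee_pos: [0.5601, 0.0073, 0.2574]
tcp_rot: [-178.9, -0.0, 0.3]
wrist_force: [0.2, -0.7, -1.1]
opening: 0.0398
grasp_force: 0.0
```

Run:
```python
from h import *
t=shot("top");s=shot("scene")
def cr(i,x,y,w,h,k): return cv2.resize(i[y:y+h,x:x+w],None,fx=k,fy=k,interpolation=cv2.INTER_CUBIC)
print(proj(s,[.56,.03,.14]),bot.get_obs()["ee_pos"])
cv2.imwrite("pics/c2.png",np.hstack([cr(t["img"],270,130,160,120,2.5),cr(s["img"],240,110,100,120,2.5*1),]))
cv2.imwrite("pics/c2.png",np.hstack([cr(s["img"],235,90,100,150,4),cr(t["img"],350,150,100,150,4)]))
```

```text
(np.float64(286.9675508152973), np.float64(167.8893372907957)) [0.56064626 0.00718481 0.25660795]
```

View pics/c2.png

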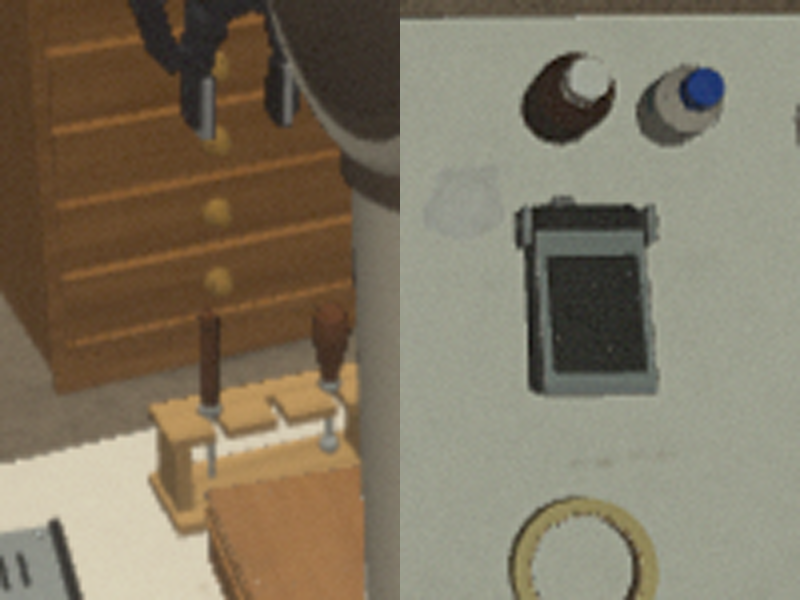

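The gripper stands above the rack, about 23 mm short in y because of speed limiting. Both tools are still hanging in their slots and the pedal looks up. I'll correct the position and check it.

>>> play_rows(
  steps=[
    [[0,-0.008,0,0.02],[0,-0.008,0,0.02],[0.001,-0.007,0,0],[0,0,0,0],[0,0,0,0]],
  ],
)

```text
time: 5.62
ee_pos: [0.5603, 0.006, 0.2583]
tcp_rot: [-178.0, 0.0, -0.3]
wrist_force: [-0.5, 0.1, -0.2]
opening: 0.0401
grasp_force: 0.0
```

Run:
```python
from h import *
o=bot.get_obs();print(o["q"].round(2),o["ee_pos"],o["tcp_rot"],o["joint_efforts"].round(1))
```

```text
[ -0.39   7.17  15.48  98.35   1.98 179.94] [0.56034021 0.00602071 0.25834626] [-1.78020871e+02  4.02364487e-02 -3.34936260e-01] [  0.  -53.8  46.    0.    0.1  -0. ]
```

>>> play_rows(
  steps=[
    [[0,0,0,-0.12],[0,0,0,-0.12],[0,0,0,-0.12],[0,0,0,-0.12],[0,0,0,-0.12]],
  ],
)

```text
time: 6.03
ee_pos: [0.5604, 0.0062, 0.2582]
tcp_rot: [-178.3, -1.1, 34.4]
wrist_force: [0.2, 0.9, 0.4]
opening: 0.0399
grasp_force: 0.0
```

>>> play_rows(
  steps=[
    [[0,0,0,-0.12],[0,0,0,-0.12],[0,0,0,-0.12],[0,0,0,-0.12],[0,0,0,-0.12]],
  ],
)

```text
time: 6.45
ee_pos: [0.5604, 0.0063, 0.2582]
tcp_rot: [-179.2, -1.8, 68.8]
wrist_force: [-0.5, 0.1, -0.1]
opening: 0.04
grasp_force: 0.0
```

>>> play_rows(
  steps=[
    [[0,0,0,-0.12],[0,0,0,-0.12],[0,0,0,-0.12],[0,0,0,0],[0,0,0,0]],
  ],
)

```text
time: 6.87
ee_pos: [0.5604, 0.0063, 0.2582]
tcp_rot: [-179.9, -2.0, 88.9]
wrist_force: [-1.1, 0.1, 0.5]
opening: 0.0403
grasp_force: 0.0
```

>>> play_rows(
  steps=[
    [[0.007,0.0005,0,0],[0.007,0.0005,0.015,0],[0.004,0,0.03,0],[0,0,0.03,0],[0,0,0.015,0]],
  ],
)

```text
time: 7.28
ee_pos: [0.5607, 0.0284, 0.1653]
tcp_rot: [-179.7, -2.0, 88.9]
wrist_force: [-0.9, -0.3, -0.2]
opening: 0.0401
grasp_force: 0.0
```

Run:
```python
from h import *
t=shot("top");s=shot("scene")
def cr(i,x,y,w,h,k): return cv2.resize(i[y:y+h,x:x+w],None,fx=k,fy=k,interpolation=cv2.INTER_CUBIC)
o=bot.get_obs();print(o["ee_pos"],o["tcp_rot"],o["q"].round(1))
cv2.imwrite("pics/c3.png",np.hstack([cr(s["img"],250,100,80,120,5),cr(t["img"],265,130,80,120,5)]))
```

```text
[0.56025508 0.02811046 0.1657858 ] [-179.62942482   -1.96829495   88.95687317] [ 1.9  5.9  3.8 88.2  2.  92.9]
```

View pics/c3.png

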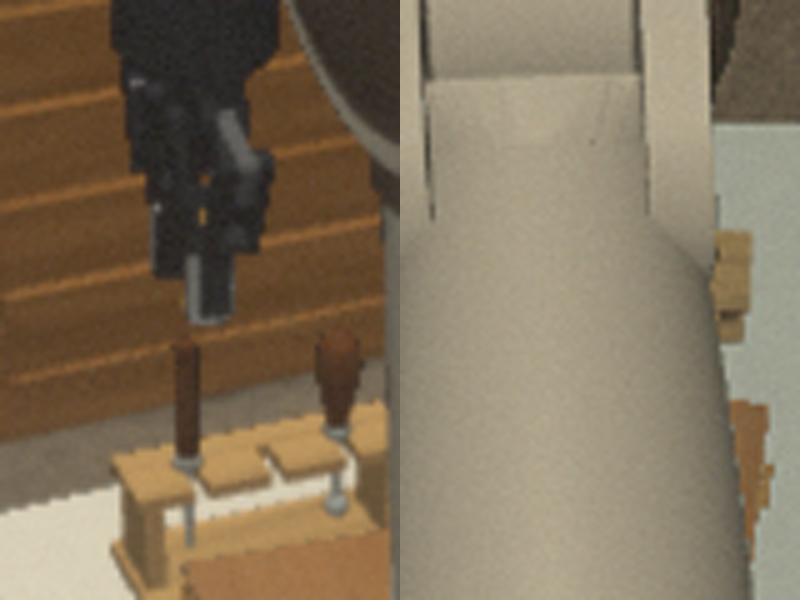

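The stylus top at crop (187,340) lies straight below the midpoint of the two fingertips at (190,298). The burnisher is still in its slot. I'll go down and grip.

>>> play_rows(
  steps=[
    [[0,0.001,0.018,0],[0,0.0005,0.02,0],[0,0,0.02,0],[0,0,0.014,0],[0,0,0,0]],
  ],
)

```text
time: 7.8
ee_pos: [0.5624, 0.0303, 0.0954]
tcp_rot: [-179.8, -2.0, 89.0]
wrist_force: [-0.3, -0.1, -0.4]
opening: 0.0401
grasp_force: 0.0
```

>>> play_rows(
  steps=[
    [[0,0,0,0],[0,0,0,0],[0,0,0,0],[0,0,0,0],[0,0,0,0]],
  ],
  gripper=0,
  squeeze=40,
)

```text
time: 8.22
ee_pos: [0.5641, 0.0301, 0.0989]
tcp_rot: [179.9, -2.0, 89.1]
wrist_force: [-1.2, -0.2, 6.8]
opening: 0.0108
grasp_force: 39.0
```

>>> play_rows(
  steps=[
    [[0,0,-0.003,0],[0,0,-0.006,0],[0.0004,0,-0.012,0],[0.0005,0,-0.015,0],[0.0005,0,-0.015,0]],
  ],
)

```text
time: 8.63
ee_pos: [0.5631, 0.0297, 0.1493]
tcp_rot: [-179.9, -2.0, 89.1]
wrist_force: [-0.3, -0.5, -0.8]
opening: 0.0109
grasp_force: 38.9
```

>>> play_rows(
  steps=[
    [[0.0006,0,-0.02,0],[0.0006,0,-0.02,0],[0.0005,0,-0.015,0],[0.0003,0,-0.01,0],[0,0,0,0]],
  ],
)

```text
time: 9.05
ee_pos: [0.5641, 0.0295, 0.2159]
tcp_rot: [179.9, -2.0, 89.1]
wrist_force: [1.0, -0.7, -0.5]
opening: 0.0105
grasp_force: 39.0
```

>>> play_rows(
  steps=[
    [[0,0,0,0],[0,0,0,0],[0,0,0,0],[0,0,0,0],[0,0,0,0]],
  ],
)

```text
time: 9.47
ee_pos: [0.563, 0.0295, 0.2122]
tcp_rot: [-179.9, -2.0, 89.1]
wrist_force: [0.0, 0.1, -0.5]
opening: 0.0112
grasp_force: 39.0
```

Run:
```python
from h import *
t=shot("top");s=shot("scene")
def cr(i,x,y,w,h,k): return cv2.resize(i[y:y+h,x:x+w],None,fx=k,fy=k,interpolation=cv2.INTER_CUBIC)
o=bot.get_obs();print(o["ee_pos"],o["tcp_rot"],o["q"].round(1))
p=o["ee_pos"]; print(proj(s,p))
import pickle;pickle.dump((s,o),open("lift.pkl","wb"))
cv2.imwrite("pics/c4.png",cr(s["img"],240,80,100,120,5))
```

```text
[0.56314765 0.02948321 0.21248281] [-179.87841825   -1.97675733   89.10024059] [ 2.   6.6  9.7 93.1  2.  92.9]
(np.float64(286.0538857089321), np.float64(140.270954637413))
```

View pics/c4.png

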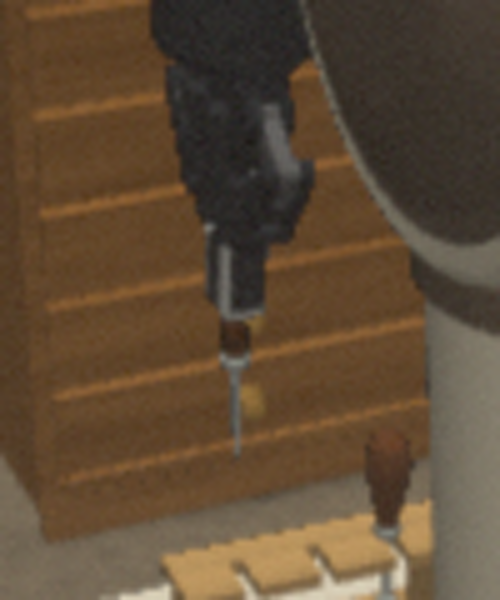

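The stylus hangs straight in the gripper, with its point at scene pixel (287,171), clear of the rack. The burnisher is still in its slot.

>>> play_rows(
  steps=[
    [[0.015,-0.0085,0,0],[0.02,-0.0113,0,0],[0.02,-0.0113,0,0],[0.02,-0.0113,0,0],[0.02,-0.0113,0,0]],
  ],
)

```text
time: 9.98
ee_pos: [0.5105, 0.126, 0.2161]
tcp_rot: [-179.9, -2.0, 89.1]
wrist_force: [-0.5, -0.1, -0.4]
opening: 0.0109
grasp_force: 39.0
```

>>> play_rows(
  steps=[
    [[0.02,-0.0113,0,0],[0.02,-0.0113,0,0],[0.02,-0.0113,0,0],[0.02,-0.0113,0,0],[0.02,-0.0113,0,0]],
  ],
)

```text
time: 10.4
ee_pos: [0.4555, 0.227, 0.2198]
tcp_rot: [-179.9, -2.0, 89.1]
wrist_force: [-0.3, -1.0, -0.8]
opening: 0.0109
grasp_force: 39.0
```

>>> play_rows(
  steps=[
    [[0.02,-0.0113,0,0],[0.02,-0.0113,0,0],[0.02,-0.0113,0,0],[0.004,-0.0023,0,0],[0,0,0,0]],
  ],
)

```text
time: 10.82
ee_pos: [0.4203, 0.2916, 0.222]
tcp_rot: [-179.9, -2.0, 89.2]
wrist_force: [-0.2, -1.3, -0.2]
opening: 0.0108
grasp_force: 39.0
```

Run:
```python
from h import *
import pickle
s0,o0=pickle.load(open("lift.pkl","rb"))
o,d=ray(s0,287.1,171.0);P=o+d*(o0["ee_pos"][0]-o[0])/d[0];print("point rel TCP",P-o0["ee_pos"])
t=shot("top");s=shot("scene")
def cr(i,x,y,w,h,k): return cv2.resize(i[y:y+h,x:x+w],None,fx=k,fy=k,interpolation=cv2.INTER_CUBIC)
o=bot.get_obs();print(o["ee_pos"],o["tcp_rot"],o["q"].round(1))
p=o["ee_pos"]; print(proj(s,p),proj(s,p-[0,0,.078]),proj(t,p-[0,0,.078]))
pickle.dump((s,t,o),open("unit.pkl","wb"))
cv2.imwrite("pics/c5.png",np.hstack([cr(s["img"],155,180,80,100,5),cr(t["img"],155,180,80,100,5)]))
```

```text
point rel TCP [ 0.         -0.00087902 -0.08324497]
[0.42111393 0.29028809 0.2219441 ] [-179.91717992   -1.96160503   89.12443373] [ 33.7  -1.6   2.3  92.8   1.7 124.5]
(np.float64(186.76657486460772), np.float64(193.35671766692542)) (np.float64(191.8054961552667), np.float64(225.93945943786596)) (np.float64(188.86655174886835), np.float64(234.39119053575297))
```

View pics/c5.png

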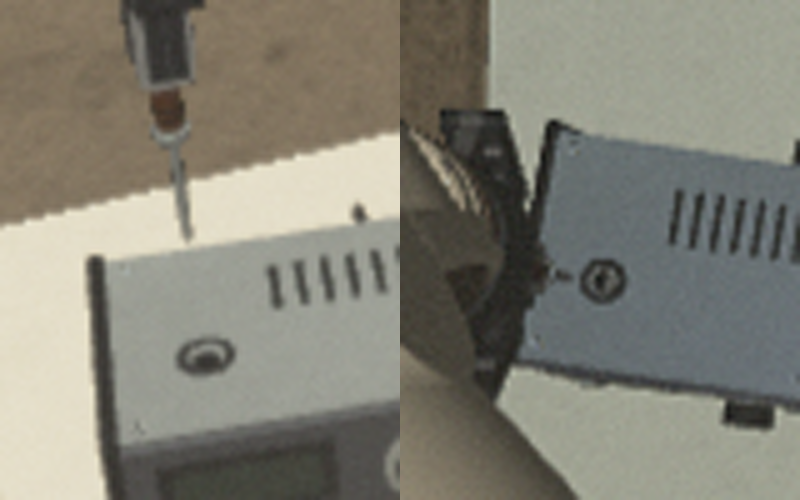

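The point is at scene (192.2,227.8) and top (189.0,234.6). The hole is at scene (195.8,250.8) and top (195.2,235.8).

Run:
```python
from h import *
import pickle
s,t,o=pickle.load(open("unit.pkl","rb"))
P,e=tri(s,(192.2,227.8),t,(189.0,234.6));H,eh=tri(s,(195.8,250.8),t,(195.2,235.8))
print(P,e,P-o["ee_pos"],H,eh,"top-only at z",plane(t,189.0,234.6,P[2]),plane(t,195.2,235.8,.08)-P)
```

```text
[0.42065271 0.29059857 0.13979929] 0.0009396737858218608 [-0.00046121  0.00031048 -0.0821448 ] [0.4205649  0.29039031 0.08010885] 0.000668972969349162 top-only at z [0.42081357 0.29105794 0.13979929] [ 3.45368426e-05  1.44285267e-04 -5.97992927e-02]
```

>>> play_rows(
  steps=[
    [[-0.0003,0,0.01,0],[-0.0005,0,0.013,0],[-0.0005,0,0.013,0],[-0.0004,0,0.01,0],[0,0,0,0]],
  ],
)

```text
time: 11.33
ee_pos: [0.4205, 0.2892, 0.1732]
tcp_rot: [-179.7, -1.9, 89.0]
wrist_force: [-0.3, -0.6, -0.2]
opening: 0.011
grasp_force: 39.0
```

>>> play_rows(
  steps=[
    [[0,0,0,0],[0,0,0,0],[0,0,0,0],[0,0,0,0],[0,0,0,0]],
  ],
)

```text
time: 11.75
ee_pos: [0.4211, 0.2906, 0.1765]
tcp_rot: [-180.0, -2.0, 89.1]
wrist_force: [0.1, -0.2, -1.1]
opening: 0.0111
grasp_force: 39.0
```

Run:
```python
from h import *
import pickle
t=shot("top");s=shot("scene")
def cr(i,x,y,w,h,k): return cv2.resize(i[y:y+h,x:x+w],None,fx=k,fy=k,interpolation=cv2.INTER_CUBIC)
o=bot.get_obs();print(o["ee_pos"],o["tcp_rot"])
pickle.dump((s,t,o),open("unit2.pkl","wb"))
cv2.imwrite("pics/c6.png",np.hstack([cr(s["img"],175,205,40,60,10),cr(t["img"],175,205,40,60,10)]))
```

```text
[0.42100295 0.29060707 0.17628827] [-179.93436246   -1.99446658   89.10808704]
```

View pics/c6.png

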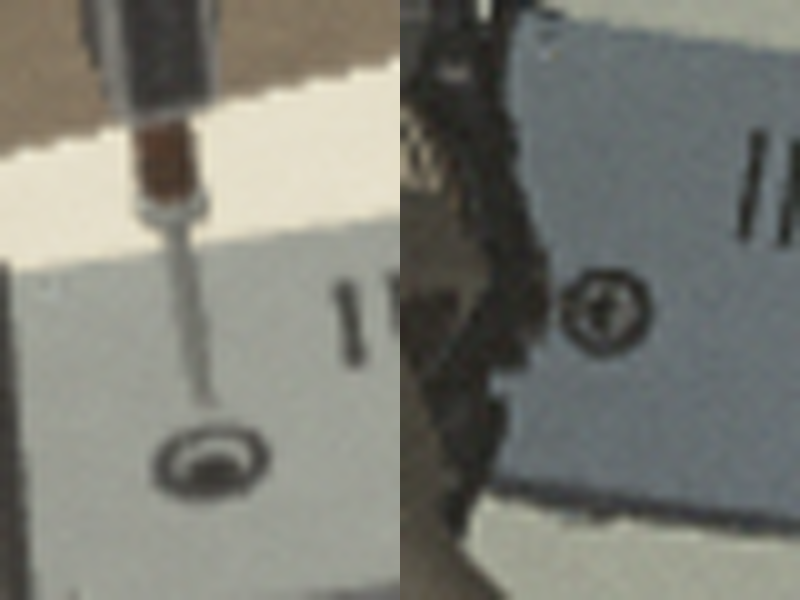

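The point is at scene crop (206,400), about 14 mm above the ring centre (212,462) and in line with it. I'll go on down slowly.

>>> play_rows(
  steps=[
    [[-0.0002,0,0.006,0],[-0.0002,0,0.006,0],[-0.0002,0,0.005,0],[-0.0001,0,0.003,0],[0,0,0,0]],
  ],
)

```text
time: 12.27
ee_pos: [0.4205, 0.2902, 0.1548]
tcp_rot: [-179.8, -1.9, 89.1]
wrist_force: [-0.3, 0.8, -0.9]
opening: 0.011
grasp_force: 39.0
```

>>> play_rows(
  steps=[
    [[-0.0001,0,0.003,0],[-0.0001,0,0.003,0],[-0.0001,0,0.003,0],[0,0,0,0],[0,0,0,0]],
  ],
)

```text
time: 12.68
ee_pos: [0.4208, 0.2904, 0.1468]
tcp_rot: [-179.9, -2.0, 89.1]
wrist_force: [0.5, -0.9, -0.4]
opening: 0.0108
grasp_force: 39.0
```

>>> play_rows(
  steps=[
    [[0,0,0.001,0],[-0.0001,0,0.001,0],[0,0,0.001,0],[0,0,0.001,0],[0,0,0,0]],
  ],
)

```text
time: 13.1
ee_pos: [0.4208, 0.2905, 0.1427]
tcp_rot: [-179.9, -2.0, 89.1]
wrist_force: [0.2, 0.4, -0.3]
opening: 0.011
grasp_force: 39.0
```

>>> play_rows(
  steps=[
    [[0,0,0.001,0],[-0.0001,0,0.001,0],[0,0,0,0],[0,0,0,0],[0,0,0,0]],
  ],
)

```text
time: 13.52
ee_pos: [0.4209, 0.2905, 0.141]
tcp_rot: [-179.9, -2.0, 89.1]
wrist_force: [0.8, 0.3, 0.1]
opening: 0.011
grasp_force: 39.0
```

>>> play_rows(
  steps=[
    [[0,0,0.001,0],[0,0,0.001,0],[0,0,0,0],[0,0,0,0],[0,0,0,0]],
  ],
)

```text
time: 13.93
ee_pos: [0.4209, 0.2906, 0.1392]
tcp_rot: [-179.9, -2.0, 89.1]
wrist_force: [-0.6, -1.4, 2.0]
opening: 0.0109
grasp_force: 39.0
```

>>> play_rows(
  steps=[
    [[0,0,0.001,0],[-0.0001,0,0.001,0],[0,0,0,0],[0,0,0,0],[0,0,0,0]],
  ],
)

```text
time: 14.35
ee_pos: [0.4209, 0.2906, 0.1371]
tcp_rot: [-179.9, -2.0, 89.1]
wrist_force: [-0.2, 0.0, 3.3]
opening: 0.0108
grasp_force: 39.1
```

>>> play_rows(
  steps=[
    [[0,0,0.001,0],[0,0,0.0005,0],[0,0,0,0],[0,0,0,0],[0,0,0,0]],
  ],
)

```text
time: 14.77
ee_pos: [0.4211, 0.2908, 0.1362]
tcp_rot: [-180.0, -2.0, 89.1]
wrist_force: [-0.6, -0.1, 8.9]
opening: 0.0112
grasp_force: 39.8
```

>>> play_rows(
  steps=[
    [[0,0,0.0005,0],[0,0,0.0005,0],[0,0,0,0],[0,0,0,0],[0,0,0,0]],
  ],
)

```text
time: 15.18
ee_pos: [0.4213, 0.291, 0.1361]
tcp_rot: [180.0, -2.1, 89.1]
wrist_force: [-1.9, 0.0, 13.7]
opening: 0.0111
grasp_force: 40.3
```

>>> play_rows(
  steps=[
    [[0,0,0,0],[0,0,0,0],[0,0,0,0],[0,0,0,0],[0,0,0,0]],
  ],
)

```text
time: 15.6
ee_pos: [0.4212, 0.2909, 0.136]
tcp_rot: [180.0, -2.1, 89.1]
wrist_force: [-2.3, -1.7, 12.7]
opening: 0.011
grasp_force: 40.3
```

Run:
```python
from h import *
print(bot.get_obs()["wrist_force"],bot.get_obs()["ee_pos"]);print(bot.job_done())
```

```text
[-2.26313319 -1.68378005 12.67632346] [0.42124238 0.29093952 0.13603761]
the job is handed in; nothing more can be done
None
```

I pressed the pedal to its stop and let it spring back, and the stylus, still in the gripper, is holding the link button in at its stop with about 13 N; the job is handed in, but no verdict came back.

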